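# Load the block-printing jig and swivel it to the print mark

## Robot

A 6-joint arm with a two-finger parallel gripper is mounted at the origin on a cart in front of the work surface, level with it; the furniture and walls round the work are solid. World frame = base frame: x ahead of the robot, y to its left, z up, the work surface at z = 0. Lengths are in mm, angles in rad, forces in N, time in s.
With the tool pointing down it reaches from about 350 to 725 mm from the base axis. Payload 6 kg.
Tool frame: the origin (TCP) lies on the front face of the gripper's body, between the roots of the fingers; the fingertips stand 73 mm ahead of it and the grasp point (between the pads) lies robot.grip_depth ahead of it (robot.grip_depth is the distance from the TCP to the grasp point, in mm); z points along the fingers, y is the line along which they close (so a half turn about z gives the same grasp; the last joint's range is limited). The gripper opens to 85 mm and grips with 20 to 120 N. Pads are 22 mm wide; open, the fingers measure 114 mm over their backs; the gripper's body (76 mm by 85 mm) begins 54 mm behind the grasp point. The pads swing forward as they close: fully open they stand 13 mm farther back than shut.
Start: joints at [1.441, 0.04, 0.085, 0, -1.615, -0.334], TCP at [268.383, 536.612, 303.861] pointing down, gripper open.
Joint ranges: [-2.56, 2.56], [-1.29, 2.01], [-1.08, 1.49], [-3.29, 1.98], [-2.81, -0.18], [-2.99, 2.99]. Speed limits (rad/s): [2.57, 2.57, 3.01, 3.14, 3.14, 3.14].

## Interface

Orientations are given as a unit quaternion [w, x, y, z].
In Python, from station import robot gives the robot as it stands. The module is installed in compiled form; this text tells all that it offers.
- The arm moves only by the tool send_rows, never from a script. Its argument "increments" is a list of rows, each a list of 6 numbers: the shift along the tool's x, y, z each as a share of 1 m, from -1 to 1, then the turn, a rotation vector about the tool's x, y, z each as a share of 360 degrees, from -1 to 1. A call has exactly 10 rows; each row is the pose to reach, as a shift and turn from the pose commanded when the call began, along the tool's axes at that moment, turning the shorter way round; what a row does not reach only later rows make up. A row lasts 1/12 s, in which the tool goes at most 41.7 mm and 7.16 degrees, less where a joint would pass 70% of its speed; a pose out of reach is approached as far as the arm can. A call with a number of a shift or a turn outside -1 to 1 is refused whole. A call with a gripper value outside its range is refused whole. "claw" is the gripper command: -1 is fully open, 1 is shut, values between are in proportion, set as the call begins (left out, the last holds). The fingers move at their own pace and stop on an object; "squeeze" is the grip in N (left out, the last holds). Time passes only in rows, so rows that repeat a pose let the fingers close, or fill a call up. It gives the time, the measured TCP pose, the force and the opening at its end, in the units of the state.
- robot.get_state(): the state, without advancing time (a new reading comes with each control period).
- robot.grab_frame(name): name is "side" or "top"; returns the picture (400x640x3 uint8, red, green, blue); there is no depth.
- robot.camera_model(name): a dict with "fx", "fy", "cx", "cy" (pixels), "dist" ([k1, k2, p1, p2, k3] as OpenCV has them; the pictures are not rectified), "extrinsics" (4x4, takes a point from world to camera coordinates). Camera axes: x right, y up, looking along -z (the intrinsics and any distortion apply to the point x, -y, -z); pixel columns grow to the right and rows downward; lengths in mm; the calibration is good to about 2 mm. A picture is of the moment at which its call begins. camera_model takes no time and is no camera call.
- robot.finish_job(): hands the job in, once; it reports no verdict.
The state is a dict: "time_s": time; "joint_pos": joint angles; "joint_velocities": joint speeds; "effort": joint torques, N m; "position": TCP position; "eef_rot": TCP orientation; "wrist_force": force on the tool from outside, world axes, zero at the start; "ft_torque": the same for the moment, N m; "opening": opening from 0.0 (shut) to 1.0 (fully open).
Only numpy, scipy, OpenCV 4.12 (cv2) and the standard library are available. Lean on these libraries where they do the work, as an engineer would, in place of code of your own. Each camera call takes 0.05 s, during which the arm holds its last target. There are 200 camera calls.

## Task

Get the block-printing jig ready: first turn the swivel bed by its handle, click by click, until its pointer rests at the big white dot; there, hang every printing block that is on the bench over the pair of pins of its own colour, so that both holes are on both pins, and press it down until its plate is fully home. Only when all of them are home, turn the bed on to the big red dot, clicked in, and leave the masking tape, the jar and the baren where they are.

Things in the scene. Friction and masses are not known exactly. Their poses are not given: they have to be found in the camera images.
- jig_foot: Fixed dark steel disc, 264 mm across, 10 mm thick, standing on the bench; origin at the centre of its underside, on the swivel axis (z up). Index dots lie round its edge, one at each click: the big white dot is zero, the big red dot is the third click anticlockwise (seen from above) from it. Its yaw varies.
- bed (a joint): Turn of the aluminium swivel bed about the vertical axis through the foot's centre, rad, positive anticlockwise from above, 0 with the white pointer at the white dot. A spring plunger clicks every 0.349 rad (20 degrees) and draws the bed into the nearest click; the red dot is click +3 = 1.047 rad. It starts at click -3, -2 or -1; end stops at -1.3 and 1.4.
- handle (a point): Grip point of the bed's handle: a fixed round upright black post, 16 mm in diameter, at 108 mm from the swivel axis on an arm at the middle of a long side of the bed; the bed is 212 x 118 mm, top at z = 30 mm; the post stands from z = 30 mm to 88 mm above the bench, this point is at z = 72 mm, on the post's axis. The white pointer is beyond it. About 4 N here takes the bed over a click.
- nest_red (a point): Seat of the red block, the left-hand (bed +y) of three pin pairs 70 mm apart; red strips at its ends. Point midway between its pins at the level of their shoulders (z = 34 mm), where a plate fully home lies. Axes turn with the bed: x along the line through both pins, z up. Pins at x = -42 and +42 mm, 10 mm thick, straight to 22 mm above this point, tapering to a 4 mm tip at 32 mm.
- lift_red (a joint): Black lift pad, 60 x 50 mm, between the pins of the red nest, m: 0 = raised (a plate hung on the pins rests on it with its underside 10 mm above the shoulders), 0.010 = pushed fully down. Stiff: it takes about 6 N to push down, more than a block weighs, and stays where it is left (no spring).
- plate_red: Printing block with red top (loose, about 0.16 kg; may be absent): an aluminium plate 110 (x) x 60 (y) x 8 mm with a wooden block on its middle, 50 (x) x 36 (y) mm, top 37 mm above the underside. Two through holes of about 12.5 mm at x = -42 and +42 mm, y = 0. Origin at the centre of the plate's underside, z up. Grip the block across y (36 mm). It may go on either way round.
- nest_yellow (a point): Seat of the yellow block, the middle of three pin pairs 70 mm apart; yellow strips at its ends. Point midway between its pins at the level of their shoulders (z = 34 mm), where a plate fully home lies. Axes turn with the bed: x along the line through both pins, z up. Pins at x = -42 and +42 mm, 10 mm thick, straight to 22 mm above this point, tapering to a 4 mm tip at 32 mm.
- lift_yellow (a joint): Black lift pad, 60 x 50 mm, between the pins of the yellow nest, m: 0 = raised (a plate hung on the pins rests on it with its underside 10 mm above the shoulders), 0.010 = pushed fully down. Stiff: it takes about 6 N to push down, more than a block weighs, and stays where it is left (no spring).
- plate_yellow: Printing block with yellow top (loose, about 0.16 kg; may be absent): an aluminium plate 110 (x) x 60 (y) x 8 mm with a wooden block on its middle, 50 (x) x 36 (y) mm, top 37 mm above the underside. Two through holes of about 12.5 mm at x = -42 and +42 mm, y = 0. Origin at the centre of the plate's underside, z up. Grip the block across y (36 mm). It may go on either way round.
- nest_blue (a point): Seat of the blue block, the right-hand (bed -y) of three pin pairs 70 mm apart; blue strips at its ends. Point midway between its pins at the level of their shoulders (z = 34 mm), where a plate fully home lies. Axes turn with the bed: x along the line through both pins, z up. Pins at x = -42 and +42 mm, 10 mm thick, straight to 22 mm above this point, tapering to a 4 mm tip at 32 mm.
- lift_blue (a joint): Black lift pad, 60 x 50 mm, between the pins of the blue nest, m: 0 = raised (a plate hung on the pins rests on it with its underside 10 mm above the shoulders), 0.010 = pushed fully down. Stiff: it takes about 6 N to push down, more than a block weighs, and stays where it is left (no spring).
- plate_blue: Printing block with blue top (loose, about 0.16 kg; may be absent): an aluminium plate 110 (x) x 60 (y) x 8 mm with a wooden block on its middle, 50 (x) x 36 (y) mm, top 37 mm above the underside. Two through holes of about 12.5 mm at x = -42 and +42 mm, y = 0. Origin at the centre of the plate's underside, z up. Grip the block across y (36 mm). It may go on either way round.
- masking_tape: Roll of masking tape, 96 mm across, 25 mm high; leave alone. Origin at the centre of its underside.
- size_jar: White jar with a blue band, 69 mm across, 135 mm high; leave alone. Origin at the centre of its underside.
- baren: Black round baren with a wooden bow handle, 108 mm across, 34 mm high; leave alone. Origin at the centre of its underside.

How it is judged (in metres and radians):
On the way, in this order (a step that is already met when the one before it is completed fails the run):
1. the bed rests clicked in at the white dot (value of joint bed between -0.09 and 0.09 rad and velocity of joint bed between -0.1 and 0.1 rad/s), for 0.4 s.
2. every block present is fully home on the pins of its colour, the bed at the white dot (z of plate_red in the frame of nest_red between -0.004 and 0.0025 m and horizontal distance between plate_red and nest_red below 0.004 m and angle between each of plate_red, plate_yellow, plate_blue's own z axis and vertical below 0.05 rad and z of plate_yellow in the frame of nest_yellow between -0.004 and 0.0025 m and horizontal distance between plate_yellow and nest_yellow below 0.004 m and z of plate_blue in the frame of nest_blue between -0.004 and 0.0025 m and horizontal distance between plate_blue and nest_blue below 0.004 m and value of joint bed between -0.09 and 0.09 rad), for 0.2 s.
3. the loaded bed rests clicked in at the red dot (value of joint bed between 0.9572 and 1.1372 rad and velocity of joint bed between -0.1 and 0.1 rad/s), for 0.4 s.
At the end, for the whole second after the job is handed in: Every plate present lies flat on the seat of its own colour, both pins through its holes: underside less than 2.5 mm above the pin shoulders, centre within 4 mm of the nest centre sideways, tilt under 0.05 rad, at rest; and the bed is at 1.047 rad (red dot) within 0.09 rad (z of plate_red in the frame of nest_red between -0.004 and 0.0025 m and horizontal distance between plate_red and nest_red below 0.004 m and angle between each of plate_red, plate_yellow, plate_blue's own z axis and vertical below 0.05 rad and z of plate_yellow in the frame of nest_yellow between -0.004 and 0.0025 m and horizontal distance between plate_yellow and nest_yellow below 0.004 m and z of plate_blue in the frame of nest_blue between -0.004 and 0.0025 m and horizontal distance between plate_blue and nest_blue below 0.004 m and value of joint bed between 0.9572 and 1.1372 rad and linear speed of each of plate_red, plate_yellow, plate_blue below 0.02 m/s); the robot touches nothing.
It fails at once if the masking tape is moved by more than 3 cm (distance of masking_tape from where it was at the start of the episode above 0.03 m).
It fails at once if the jar is moved by more than 3 cm (distance of size_jar from where it was at the start of the episode above 0.03 m).
It fails at once if the baren is moved by more than 3 cm (distance of baren from where it was at the start of the episode above 0.03 m).
Of plate_red, plate_yellow, plate_blue only 2 to 3 are there at a start; the rules pass over those that are not, and their reading is None.
At some moment in a run one of plate_red, plate_yellow, plate_blue may be knocked a few centimetres aside while the robot is not near it.
Once in a run the grip may slacken for a moment while it holds something.
It also fails if it takes over 208 s, if anything falls off the work surface, if the arm or the gripper's body presses on something with over 40 N, if the wrist force passes 120 N, or if a joint passes its speed limit or range.

## Working session

There is one attempt and no reset: what is moved stays moved. The work goes in short steps, Python scripts to look and compute and a tool call to move; the robot and the scene stay as the last step left them, time stands still between calls to the robot, and variables do not carry over. Pictures are saved under pics/ and viewed, on a budget of 14 in all, crops included, one or two more only if the job needs it, and the job is handed in when it is done.

Besides the shell and the picture viewer there is one more tool, called as name([rows], argument=value, ...), one row to a line, values as JSON. send_rows: Moves the arm, as the interface text tells. Its arguments: {"type":"object","properties":{"increments":{"type":"array","items":{"type":"array","items":{"type":"number","minimum":-1,"maximum":1}}},"claw":{"type":"number"},"squeeze":{"type":"number"}},"required":["increments"]}

```bash
mkdir -p pics
cat > h.py <<'E'
import numpy as np, cv2
from station import robot
def grab(n,f=None):
    im=robot.grab_frame(n)[:,:,::-1].copy()
    if f: cv2.imwrite('pics/'+f,im)
    return im
def cam(n):
    m=robot.camera_model(n);K=np.array([[m['fx'],0,m['cx']],[0,m['fy'],m['cy']],[0,0,1.]])
    return K,np.array(m['dist'],float),np.array(m['extrinsics'],float)
F=np.diag([1,-1,-1.])
def ray(n,uv,z):
    K,d,E=cam(n);p=cv2.undistortPoints(np.array(uv,float).reshape(-1,1,2),K,d).reshape(-1,2)
    R=E[:3,:3];o=-R.T@E[:3,3];v=np.c_[p,np.ones(len(p))]@F@R
    return o+v*((z-o[2])/v[:,2])[:,None]
def proj(n,P):
    K,d,E=cam(n);P=np.atleast_2d(np.array(P,float));c=(P@E[:3,:3].T+E[:3,3])@F
    return cv2.projectPoints(c,np.zeros(3),np.zeros(3),K,d)[0].reshape(-1,2)
E
python3 - <<'E'
from h import *
a=grab('top');b=grab('side')
cv2.imwrite('pics/t0.png',a);cv2.imwrite('pics/s0.png',b)
s=robot.get_state();print({k:np.round(v,3).tolist() for k,v in s.items()},robot.grip_depth)
for n in('top','side'):
    K,d,E=cam(n);print(n,K[0,0],d,-E[:3,:3].T@E[:3,3])
E
```

```text
{'time_s': 0.1, 'joint_pos': [1.441, 0.041, 0.084, -0.0, -1.616, -0.334], 'joint_velocities': [0.0, -0.001, 0.002, 0.001, -0.0, -0.0], 'effort': [-0.005, -36.935, 34.828, 6.952, -0.005, 0.0], 'position': [268.257, 536.492, 303.014], 'eef_rot': [0.001, 0.973, -0.23, -0.0], 'wrist_force': [0.12, -0.723, -0.185], 'ft_torque': [0.001, 0.015, 0.003], 'opening': 0.999} 53.900000000000006
top 401.4752910395291 [-0.02118636  0.          0.          0.          0.        ] [ 514.51616592  -15.70037626 1245.10955095]
side 387.9356031008411 [-0.06819591  0.          0.          0.          0.        ] [ 467.94843279 -857.6111006   425.79881492]
```

View pics/t0.png

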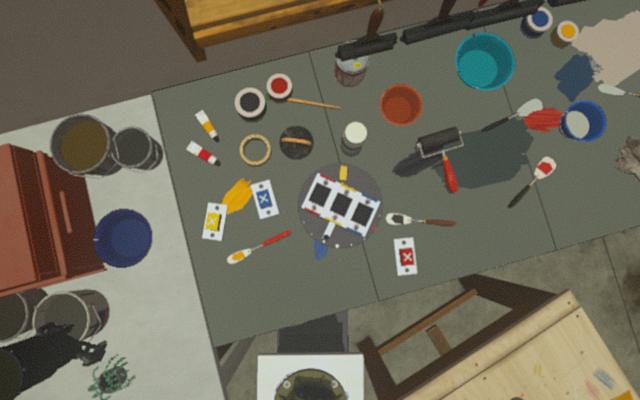

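View pics/s0.png

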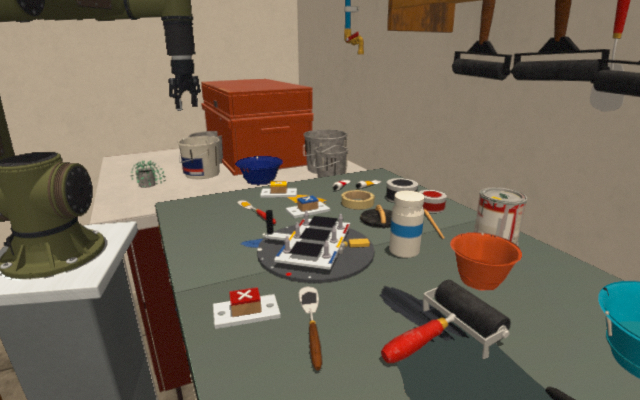

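The top view shows yellow at (214,220), blue at (263,198), red at (405,256) and the bed near (341,205). The arm is at the lower left. I'll zoom in on the bed.

Run:
```python
from h import *
a=cv2.imread('pics/t0.png');b=cv2.imread('pics/s0.png')
c=cv2.resize(a[155:260,285:395],None,fx=5,fy=5,interpolation=cv2.INTER_CUBIC)
cv2.imwrite('pics/t0c.png',c)
print(ray('top',[[341,206],[328,232],[343,172]],0),ray('top',[[263,198],[214,220],[405,256]],37))
```

```text
[[ 594.8884322   -98.81155204    0.        ]
 [ 514.66100491  -57.73996951    0.        ]
 [ 701.61996166 -106.27577743    0.        ]] [[ 617.8554483   138.74486451   37.        ]
 [ 552.37673435  285.00112319   37.        ]
 [ 441.64155023 -286.39958782   37.        ]]
```

View pics/t0c.png

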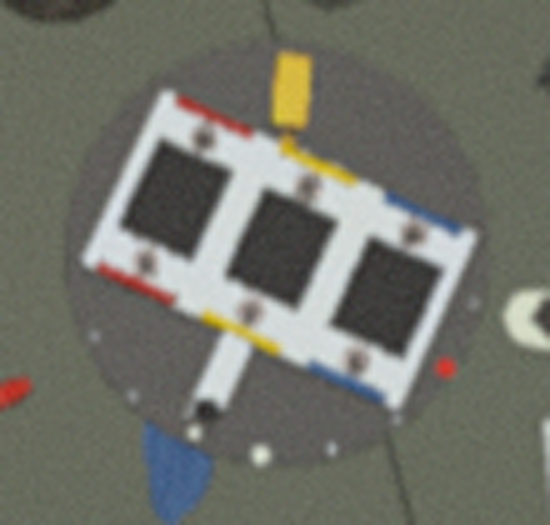

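Crop: the pointer is at (195,432) and the big white dot at (261,455), so the bed is at click -1. The red dot is at (446,368). The yellow block at (292,90) looks like the fixed plunger. Next I'll measure everything.

```bash
cat >> h.py <<'E'
U=4
def up(im): return cv2.resize(im,None,fx=U,fy=U,interpolation=cv2.INTER_CUBIC)
def dn(p): return (np.array(p,float)+.5)/U-.5
HUE={'red':((0,8),(172,180)),'yellow':((18,32),),'blue':((100,125),)}
def cmask(im,c,smin=110,vmin=60):
    h=cv2.cvtColor(im,cv2.COLOR_BGR2HSV);m=np.zeros(h.shape[:2],np.uint8)
    for lo,hi in HUE[c]: m|=cv2.inRange(h,(lo,smin,vmin),(hi,255,255))
    return m
def plate(im,c,near,rad=22):
    """near: px of plate; returns centre from coloured top (z37), from white plate outline (z8), yaw of plate x"""
    u0,v0=[int(round(q))-rad for q in near];g=up(im[v0:v0+2*rad,u0:u0+2*rad]);off=np.array([u0,v0])
    h=cv2.cvtColor(g,cv2.COLOR_BGR2HSV)
    w=cv2.inRange(h,(0,0,135),(180,60,255));cm=cmask(g,c)
    k=np.ones((13,13),np.uint8)
    cm=cv2.morphologyEx(cm,cv2.MORPH_CLOSE,k)
    def big(m):
        cs=cv2.findContours(m,cv2.RETR_EXTERNAL,cv2.CHAIN_APPROX_NONE)[0];return max(cs,key=cv2.contourArea)
    r1=cv2.minAreaRect(big(cm));al=cv2.morphologyEx(w|cm,cv2.MORPH_CLOSE,k);al=cv2.morphologyEx(al,cv2.MORPH_OPEN,np.ones((17,17),np.uint8));r2=cv2.minAreaRect(big(al))
    t=ray('top',dn(cv2.boxPoints(r1))+off,37);b=ray('top',dn(cv2.boxPoints(r2))+off,8)
    e=[b[1]-b[0],b[2]-b[1]];L=[np.linalg.norm(q) for q in e];x=e[int(np.argmax(L))]
    yaw=(np.arctan2(x[1],x[0])+np.pi/2)%np.pi-np.pi/2
    et=[np.linalg.norm(t[1]-t[0]),np.linalg.norm(t[2]-t[1])]
    return t.mean(0)[:2].round(1),b.mean(0)[:2].round(1),round(float(yaw),3),np.round(L,0),np.round(et,0)
E
python3 - <<'E'
from h import *
a=cv2.imread('pics/t0.png')
for c,p in(('yellow',(214,220)),('blue',(263,198)),('red',(405,256))): print(c,*plate(a,c,p))
# dots
g=a.astype(int)
o=np.array([285,155]);D=np.array([[95,335],[133,396],[261,455],[332,448],[396,418],[446,368],[473,303]],float)
pts=[]
up5=cv2.resize(a[155:260,285:395],None,fx=5,fy=5,interpolation=cv2.INTER_CUBIC)
for x,y in D.astype(int):
    w=up5[y-12:y+13,x-12:x+13].astype(float).max(2);w=np.clip(w-np.percentile(w,60)-8,0,None);Y,X=np.mgrid[-12:13,-12:13]
    pts.append([(x+(w*X).sum()/w.sum()+.5)/5-.5+285,(y+(w*Y).sum()/w.sum()+.5)/5-.5+155])
P=ray('top',pts,10)[:,:2]
A=np.c_[2*P,np.ones(len(P))];s=np.linalg.lstsq(A,(P**2).sum(1),rcond=None)[0];c=s[:2]
print('centre',c,'R',np.sqrt(s[2]+c@c),[round(np.linalg.norm(p-c),1) for p in P]);an=np.degrees(np.unwrap(np.arctan2(*(P-c).T[::-1])));print(an)
print('handle top',ray('top',[[(206+.5)/5-.5+285,(408+.5)/5-.5+155]],88),'pointer',ray('top',[[(195+.5)/5-.5+285,(433+.5)/5-.5+155]],25))
px=[(204,135),(146,262),(307,186),(251,312),(413,233),(357,361)]
T=ray('top',[[(x+.5)/5-.5+285,(y+.5)/5-.5+155] for x,y in px],60)[:,:2];print(T,T.mean(0))
E
```

```text
yellow [549.1 289.3] [557.8 276.5] -0.154 [144.  91.] [49. 38.]
blue [616.6 137.4] [615.6 137.7] 0.265 [ 66. 119.] [32. 47.]
red [ 440.5 -290.6] [ 440.2 -293.2] 0.085 [ 65. 115.] [36. 48.]
centre [598.34581829 -95.09284212] R 124.94908242829015 [np.float64(124.1), np.float64(125.8), np.float64(125.6), np.float64(125.8), np.float64(121.7), np.float64(126.0), np.float64(125.6)]
[114.75920173 134.67860241 174.73486341 194.80413074 215.8339814
 234.82305482 254.66030516]
handle top [[502.69829545 -48.36369785  88.        ]] pointer [[487.07607953 -43.38602158  25.        ]]
[[ 663.95948715  -49.15979935]
 [ 588.47132573  -14.31125591]
 [ 633.17920112 -110.13922893]
 [ 558.59888638  -76.13600799]
 [ 604.86657835 -172.76129031]
 [ 529.38985361 -138.3799235 ]] [596.41088872 -93.481251  ]
```

```bash
cat >> h.py <<'E'
from scipy.spatial.transform import Rotation as Ro
def st():
    s=robot.get_state();q=s['eef_rot'];R=Ro.from_quat([q[1],q[2],q[3],q[0]]).as_matrix()
    return np.array(s['position']),R,s
def mv(x,y,z,adeg):
    """TCP target, tool-x yaw; prints tool-axis shift and z turn share"""
    p,R,s=st();d=R.T@(np.array([x,y,z])-p)/1000;a=np.degrees(np.arctan2(R[1,0],R[0,0]))
    da=(adeg-a+180)%360-180
    Rt=Ro.from_euler('z',adeg,degrees=True).as_matrix()@F
    print('t',round(s['time_s'],2),'at',p.round(1),'a',a.round(2),'d',d.round(4),'turn',np.round(Ro.from_matrix(R.T@Rt).as_rotvec()/2/np.pi,4),'F',np.round(s['wrist_force'],1),'op',round(s['opening'],3))
E
python3 -c "
from h import *
mv(501.5,-48.7,250,-25.2)"
```

```text
t 0.1 at [268.3 536.5 303. ] a -26.57 d [0.4704 0.419  0.0537] turn [ 0.0002 -0.     -0.0038] F [ 0.1 -0.7 -0.2] op 0.999
```

send_rows([
  [0.02,0.018,0.002,0,0,0],
  [0.05,0.045,0.005,0,0,0],
  [0.08,0.072,0.008,0,0,0],
  [0.11,0.099,0.011,0,0,0],
  [0.14,0.126,0.014,0,0,0],
  [0.17,0.153,0.017,0,0,-0.001],
  [0.2,0.18,0.02,0,0,-0.002],
  [0.23,0.207,0.023,0,0,-0.003],
  [0.26,0.234,0.026,0,0,-0.004],
  [0.27,0.242,0.03,0,0,-0.004],
], claw=-1, squeeze=40)

```text
time_s: 0.93
position: [402.4, 195.7, 274.3]
eef_rot: [-0.0, 0.976, -0.219, 0.0]
wrist_force: [-0.2, 0.1, 0.1]
opening: 0.999
```

send_rows([
  [0.02,0.018,0.002,0,0,0],
  [0.045,0.04,0.005,0,0,0],
  [0.07,0.062,0.008,0,0,0],
  [0.095,0.084,0.011,0,0,0],
  [0.12,0.106,0.014,0,0,0],
  [0.145,0.128,0.017,0,0,0],
  [0.17,0.15,0.02,0,0,0],
  [0.19,0.168,0.023,0,0,0],
  [0.2,0.177,0.024,0,0,0],
  [0.2,0.177,0.024,0,0,0],
])

```text
time_s: 1.77
position: [507.6, -48.1, 248.6]
eef_rot: [0.001, 0.976, -0.219, -0.001]
wrist_force: [-0.6, 0.4, -0.4]
opening: 0.997
```

```bash
python3 -c "
from h import *
mv(501.5,-48.7,126,-25.2)"
```

```text
t 1.77 at [507.6 -48.1 248.6] a -25.33 d [-0.0051  0.003   0.1226] turn [ 0.0003  0.0003 -0.0004] F [-0.6  0.4 -0.4] op 0.997
```

send_rows([
  [-0.002,0.001,0.01,0,0,0],
  [-0.004,0.002,0.028,0,0,0],
  [-0.005,0.003,0.046,0,0,0],
  [-0.005,0.003,0.064,0,0,0],
  [-0.005,0.003,0.082,0,0,0],
  [-0.005,0.003,0.1,0,0,0],
  [-0.005,0.003,0.112,0,0,0],
  [-0.005,0.003,0.119,0,0,0],
  [-0.005,0.003,0.122,0,0,0],
  [-0.005,0.003,0.122,0,0,0],
])

```text
time_s: 2.6
position: [501.5, -46.1, 127.7]
eef_rot: [0.0, 0.976, -0.217, -0.0]
wrist_force: [0.3, 0.3, -0.4]
opening: 0.999
```

send_rows([
  [0,0,0,0,0,0],
  [0,0,0,0,0,0],
  [0,0,0,0,0,0],
  [0,0,0,0,0,0],
  [0,0,0,0,0,0],
  [0,0,0,0,0,0],
  [0,0,0,0,0,0],
  [0,0,0,0,0,0],
  [0,0,0,0,0,0],
  [0,0,0,0,0,0],
], claw=1, squeeze=20)

```text
time_s: 3.43
position: [501.6, -46.9, 128.3]
eef_rot: [0.001, 0.976, -0.218, -0.0]
wrist_force: [-3.2, -3.5, 4.1]
opening: 0.18
```

Run:
```python
from h import *
p,R,s=st()
# grip point=tcp xy; centre estimate from handle; arc of 20 deg in tool axes
mv(501.5,-48.7,126,-25.2)
c=np.array([597.8,-94.8])
h=p[:2];print('r',np.linalg.norm(h-c),np.degrees(np.arctan2(*(h-c)[::-1])))
for k in range(1,11):
    t=np.radians(2*k);M=np.array([[np.cos(t),-np.sin(t)],[np.sin(t),np.cos(t)]])
    q=c+M@(h-c);print(np.round(R.T@np.r_[q-h,0]/1000,4)[:2],round(-2*k/360,4))
```

```text
t 3.43 at [501.6 -46.9 128.3] a -25.15 d [0.0007 0.0017 0.0023] turn [ 0.0002 -0.      0.0001] F [-3.2 -3.5  4.1] op 0.18
r 107.51162833959262 153.51986999056018
[-0.      0.0038] -0.0056
[0.0001 0.0075] -0.0111
[0.0003 0.0112] -0.0167
[0.0007 0.015 ] -0.0222
[0.0012 0.0187] -0.0278
[0.0018 0.0224] -0.0333
[0.0026 0.0261] -0.0389
[0.0035 0.0297] -0.0444
[0.0045 0.0333] -0.05
[0.0056 0.0369] -0.0556
```

send_rows([
  [0,0.0038,0,0,0,-0.0056],
  [0.0001,0.0075,0,0,0,-0.0111],
  [0.0003,0.0112,0,0,0,-0.0167],
  [0.0007,0.015,0,0,0,-0.0222],
  [0.0012,0.0187,0,0,0,-0.0278],
  [0.0018,0.0224,0,0,0,-0.0333],
  [0.0026,0.0261,0,0,0,-0.0389],
  [0.0035,0.0297,0,0,0,-0.0444],
  [0.0045,0.0333,0,0,0,-0.05],
  [0.0056,0.0369,0,0,0,-0.0556],
])

```text
time_s: 4.27
position: [491.4, -82.3, 128.2]
eef_rot: [-0.0, 0.999, -0.044, 0.001]
wrist_force: [-0.5, -2.5, 2.5]
opening: 0.176
```

send_rows([
  [0,0,0,0,0,0],
  [0,0,0,0,0,0],
  [0,0,0,0,0,0],
  [0,0,0,0,0,0],
  [0,0,0,0,0,0],
  [0,0,0,0,0,0],
  [0,0,0,0,0,0],
  [0,0,0,0,0,0],
  [0,0,0,0,0,0],
  [0,0,0,0,0,0],
])

```text
time_s: 5.1
position: [491.4, -82.7, 128.3]
eef_rot: [0.001, 0.999, -0.045, 0.0]
wrist_force: [-0.1, -5.4, 2.9]
opening: 0.182
```

Run:
```python
from h import *
mv(490.5,-85,250,-5)
```

```text
t 5.1 at [491.4 -82.7 128.3] a -5.15 d [-0.0005  0.0025 -0.1217] turn [ 0.0002 -0.0002 -0.0004] F [-0.1 -5.4  2.9] op 0.182
```

send_rows([
  [0,0,0,0,0,0],
  [0,0,0,0,0,0],
  [0,0,0,0,0,0],
  [0,0,0,0,0,0],
  [0,0,0,0,0,0],
  [0,0,0,0,0,0],
  [0,0,-0.003,0,0,0],
  [0,0,-0.015,0,0,0],
  [0,0,-0.03,0,0,0],
  [0,0,-0.045,0,0,0],
], claw=-1)

```text
time_s: 5.93
position: [491.1, -82.3, 174.4]
eef_rot: [0.0, 0.999, -0.045, 0.0]
wrist_force: [0.3, -0.6, 1.0]
opening: 0.999
```

send_rows([
  [0,-0.01,-0.02,0,0,0],
  [0,-0.03,-0.05,0,0,0],
  [0,-0.06,-0.08,0,0,0],
  [0,-0.09,-0.1,0,0,0],
  [0,-0.12,-0.1,0,0,0],
  [0,-0.15,-0.1,0,0,0],
  [0,-0.18,-0.1,0,0,0],
  [0,-0.2,-0.1,0,0,0],
  [0,-0.21,-0.1,0,0,0],
  [0,-0.21,-0.1,0,0,0],
])

```text
time_s: 6.77
position: [509.8, 128.5, 273.5]
eef_rot: [-0.0, 0.999, -0.044, 0.0]
wrist_force: [0.7, -0.5, 0.4]
opening: 1.001
```

Run:
```python
from h import *
a=grab('top','t1.png')
c=cv2.resize(a[150:270,190:420],None,fx=3.4,fy=3.4,interpolation=cv2.INTER_CUBIC);cv2.imwrite('pics/t1c.png',c)
mv(617,137,150,0)
```

```text
t 6.82 at [509.8 127.5 273.5] a -5.04 d [ 0.1059 -0.0189  0.1235] turn [ 0.    -0.    -0.014] F [ 0.1  0.8 -0.4] op 0.998
```

View pics/t1c.png

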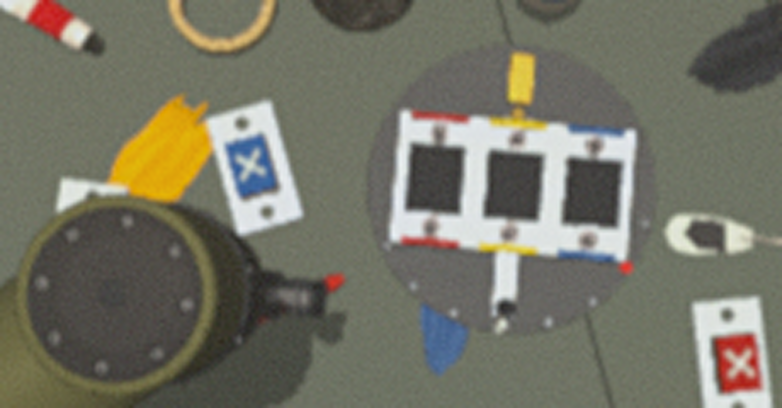

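The bed is at the white dot: the pointer at (502,325) covers it. Next, nest centres from the black pads, and the blue plate.

```bash
cat >> h.py <<'E'
def pads(im,z=44,c=(597.5,-94.6),yaw=-5.2):
    u0,v0,w,h=295,160,90,95
    g=cv2.cvtColor(up(im[v0:v0+h,u0:u0+w]),cv2.COLOR_BGR2GRAY);m=cv2.inRange(g,0,75)
    wh=cv2.inRange(g,130,255)
    poly=cv2.convexHull(np.vstack([q for q in cv2.findContours(wh,cv2.RETR_EXTERNAL,cv2.CHAIN_APPROX_SIMPLE)[0] if cv2.contourArea(q)>1500]))
    for q in cv2.findContours(m,cv2.RETR_EXTERNAL,cv2.CHAIN_APPROX_NONE)[0]:
        A=cv2.contourArea(q)
        if 2000<A<7000:
            r=cv2.minAreaRect(q);b=ray('top',dn(cv2.boxPoints(r))+[u0,v0],z);e=[(b[1]-b[0])[:2],(b[2]-b[1])[:2]]
            print('pad',b.mean(0).round(1),np.linalg.norm(e,axis=1).round(1),np.degrees(np.arctan2(e[0][1],e[0][0])).round(1)%90)
E
python3 - <<'E'
from h import *
a=cv2.imread('pics/t1.png');pads(a);print(plate(a,'blue',(263,198)))
px=np.array([(440,133),(431,228),(517,137),(509,233),(596,146),(588,240)],float)
o=(px+.5)/3.4-.5+[190,150];T=ray('top',o,62)[:,:2];print(((T[0::2]+T[1::2])/2).round(1),np.linalg.norm(T[0::2]-T[1::2],axis=1))
hb=np.array([(242,123),(266,213)],float);H=ray('top',(hb+.5)/3.4-.5+[190,150],8);print(H,H.mean(0),np.linalg.norm(H[0]-H[1]))
E
```

```text
pad [ 591.7 -164.1   44. ] [53.8 43.8] 84.5
pad [597.7 -94.8  44. ] [53.2 43.9] 84.8
pad [604.5 -25.5  44. ] [54.  43.3] 84.9
(array([616.7, 137.3]), array([615.6, 138. ]), 0.286, array([ 66., 120.]), array([32., 47.]))
[[ 601.   -26. ]
 [ 596.8  -93.4]
 [ 589.4 -162.1]] [83.11108009 83.9621222  82.26201606]
[[658.20658738 149.47633309   8.        ]
 [576.11928673 127.11315354   8.        ]] [617.16293705 138.29474331   8.        ] 85.07900285678225
```

send_rows([
  [0.01,-0.002,0.01,0,0,-0.006],
  [0.024,-0.005,0.02,0,0,-0.012],
  [0.038,-0.008,0.03,0,0,-0.018],
  [0.052,-0.011,0.04,0,0,-0.024],
  [0.066,-0.014,0.05,0,0,-0.03],
  [0.08,-0.016,0.06,0,0,-0.036],
  [0.092,-0.018,0.07,0,0,-0.042],
  [0.1,-0.019,0.08,0,0,-0.048],
  [0.105,-0.0195,0.09,0,0,-0.054],
  [0.105,-0.0195,0.095,0,0,-0.057],
])

```text
time_s: 7.65
position: [616.5, 135.4, 176.5]
eef_rot: [0.0, 0.991, 0.134, -0.001]
wrist_force: [-0.8, 0.2, -0.2]
opening: 0.998
```

Run:
```python
from h import *
mv(616.5,138,86,15.6)
```

```text
t 7.65 at [616.5 135.4 176.5] a 15.39 d [ 0.0009 -0.0025  0.0905] turn [ 0.0001  0.0003 -0.0006] F [-0.8  0.2 -0.2] op 0.998
```

send_rows([
  [0.001,-0.0025,0.008,0,0,0],
  [0.001,-0.0025,0.02,0,0,0],
  [0.001,-0.0025,0.033,0,0,0],
  [0.001,-0.0025,0.046,0,0,0],
  [0.001,-0.0025,0.059,0,0,0],
  [0.001,-0.0025,0.072,0,0,0],
  [0.001,-0.0025,0.082,0,0,0],
  [0.001,-0.0025,0.088,0,0,0],
  [0.001,-0.0025,0.0905,0,0,0],
  [0.001,-0.0025,0.0905,0,0,0],
])

```text
time_s: 8.48
position: [616.3, 139.6, 86.8]
eef_rot: [0.0, 0.991, 0.134, -0.0]
wrist_force: [0.4, 0.7, -0.1]
opening: 0.998
```

send_rows([
  [0,0,0,0,0,0],
  [0,0,0,0,0,0],
  [0,0,0,0,0,0],
  [0,0,0,0,0,0],
  [0,0,0,0,0,0],
  [0,0,0,0,0,0],
  [0,0,0,0,0,0],
  [0,0,0,0,0,0],
  [0,0,0,0,0,0],
  [0,0,0,0,0,0],
], claw=1, squeeze=70)

```text
time_s: 9.32
position: [616.8, 139.9, 88.3]
eef_rot: [-0.0, 0.991, 0.134, 0.001]
wrist_force: [-0.8, 1.8, 5.6]
opening: 0.406
```

Run:
```python
from h import *
mv(616.5,138,86,15.6)
```

```text
t 9.32 at [616.8 139.9  88.3] a 15.42 d [-0.0008  0.0018  0.0023] turn [ 0.     -0.0002 -0.0005] F [-0.8  1.8  5.6] op 0.406
```

send_rows([
  [0,0,-0.005,0,0,0],
  [0,0,-0.015,0,0,0],
  [0,0,-0.027,0,0,0],
  [0,0,-0.039,0,0,0],
  [0,0,-0.051,0,0,0],
  [0,0,-0.063,0,0,0],
  [0,0,-0.075,0,0,0],
  [0,0,-0.087,0,0,0],
  [0,0,-0.097,0,0,0],
  [0,0,-0.1,0,0,0],
])

```text
time_s: 10.15
position: [617.1, 139.9, 190.2]
eef_rot: [-0.0, 0.991, 0.134, 0.002]
wrist_force: [0.6, 0.3, -0.1]
opening: 0.401
```

Run:
```python
from h import *
mv(591.7,-164.1,188,-5.2)
```

```text
t 10.15 at [617.1 139.9 190.2] a 15.41 d [-0.1052  0.2863  0.0018] turn [-0.0001 -0.0005  0.0572] F [ 0.6  0.3 -0.1] op 0.401
```

send_rows([
  [-0.005,0.014,0,0,0,0.006],
  [-0.016,0.044,0,0,0,0.012],
  [-0.027,0.074,0,0,0,0.018],
  [-0.038,0.104,0,0,0,0.024],
  [-0.05,0.136,0,0,0,0.03],
  [-0.062,0.168,0,0,0,0.036],
  [-0.074,0.2,0,0,0,0.042],
  [-0.085,0.232,0,0,0,0.048],
  [-0.095,0.26,0,0,0,0.054],
  [-0.103,0.28,0,0,0,0.057],
])

```text
time_s: 10.98
position: [590.4, -160.5, 186.7]
eef_rot: [0.0, 0.999, -0.047, -0.001]
wrist_force: [1.0, -0.0, -1.8]
opening: 0.404
```

send_rows([
  [0,0,0,0,0,0],
  [0,0,0,0,0,0],
  [0,0,0,0,0,0],
  [0,0,0,0,0,0],
  [0,0,0,0,0,0],
  [0,0,0,0,0,0],
  [0,0,0,0,0,0],
  [0,0,0,0,0,0],
  [0,0,0,0,0,0],
  [0,0,0,0,0,0],
])

```text
time_s: 11.82
position: [591.5, -157.5, 187.4]
eef_rot: [0.0, 0.999, -0.045, -0.0]
wrist_force: [-0.5, -0.0, -1.9]
opening: 0.404
```

Run:
```python
from h import *
mv(591.7,-164.1,188,-5.2)
a=grab('top','t2.png');b=grab('side','s2.png')
c=cv2.resize(a[145:265,290:420],None,fx=4,fy=4,interpolation=cv2.INTER_CUBIC);d=cv2.resize(b[130:290,220:400],(540,480),interpolation=cv2.INTER_CUBIC)[:, :280+0] if 0 else cv2.resize(b[130:290,240:370],(390,480),interpolation=cv2.INTER_CUBIC)
cv2.imwrite('pics/m2.png',np.hstack([cv2.resize(c[:,:400],(400,480)),d]))
```

```text
t 11.82 at [ 591.5 -157.5  187.4] a -5.11 d [ 0.0008  0.0066 -0.0006] turn [0.     0.     0.0003] F [-0.5 -0.  -1.9] op 0.404
```

View pics/m2.png

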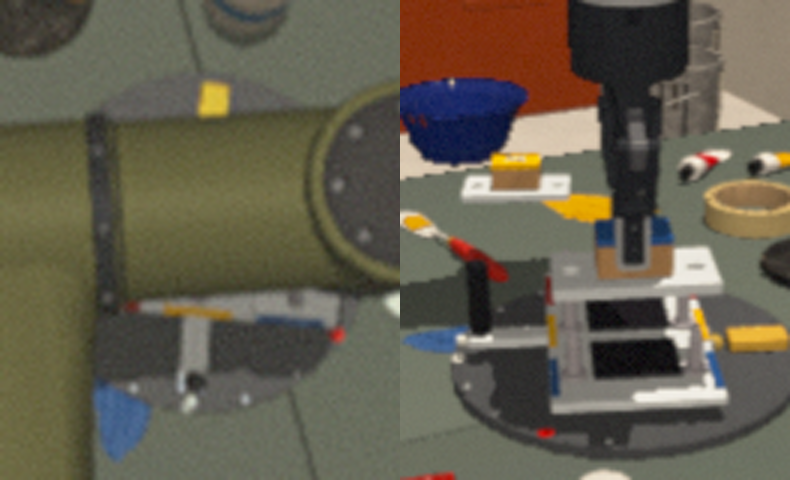

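The side view shows the blue plate held level at about (635,275) above the far part of the bed. The arm blocks the top view. I'll lower it to just above the tips and check it against projected pins in the side camera.

send_rows([
  [0,0.001,0.002,0,0,0],
  [0.0005,0.002,0.005,0,0,0],
  [0.001,0.003,0.009,0,0,0],
  [0.001,0.004,0.013,0,0,0],
  [0.001,0.0048,0.017,0,0,0],
  [0.001,0.0048,0.021,0,0,0],
  [0.001,0.0048,0.025,0,0,0],
  [0.001,0.0048,0.028,0,0,0],
  [0.001,0.0048,0.029,0,0,0],
  [0.001,0.0048,0.029,0,0,0],
])

```text
time_s: 12.75
position: [591.9, -162.4, 158.0]
eef_rot: [0.0, 0.999, -0.045, -0.0]
wrist_force: [-0.2, -0.5, -1.9]
opening: 0.406
```

```bash
cat >> h.py <<'E'
def overlay(im,nest,tcp,a,und,box,f,f_=4):
    """side crop with predicted pins (green: foot z34 -> tip z66) and plate outline/holes (magenta)"""
    u,v,w,h=box;o=cv2.resize(im[v:v+h,u:u+w],None,fx=f_,fy=f_,interpolation=cv2.INTER_CUBIC)
    P=lambda p:tuple(int(q) for q in ((proj('side',p)[0]-[u,v]+.5)*f_))
    def fr(c,y,l,z): 
        M=Ro.from_euler('z',y,degrees=True).as_matrix();return M@np.array([l[0],l[1],0])+[c[0],c[1],z]
    for s in(-42,42): cv2.line(o,P(fr(nest,-5.2,(s,0),34)),P(fr(nest,-5.2,(s,0),66)),(0,255,0),1)
    for s in(-42,42): cv2.circle(o,P(fr(tcp,a,(s,0),und+8)),3,(255,0,255),-1)
    q=[P(fr(tcp,a,l,und+8)) for l in((-55,-30),(55,-30),(55,30),(-55,30))]
    cv2.polylines(o,[np.array(q)],True,(255,0,255),1);cv2.imwrite('pics/'+f,o)
E
python3 - <<'E'
from h import *
b=grab('side');p,R,s=st();mv(592,-162.3,156,-5.2)
overlay(b,(591.7,-164.1),p[:2],-5.2,p[2]-88.3,(260,190,150,100),'s3.png',5)
E
```

```text
t 12.8 at [ 592.1 -162.5  158.4] a -5.12 d [-0.0001 -0.0002  0.0024] turn [0.     0.     0.0002] F [ 0.3  0.1 -1.1] op 0.408
```

View pics/s3.png

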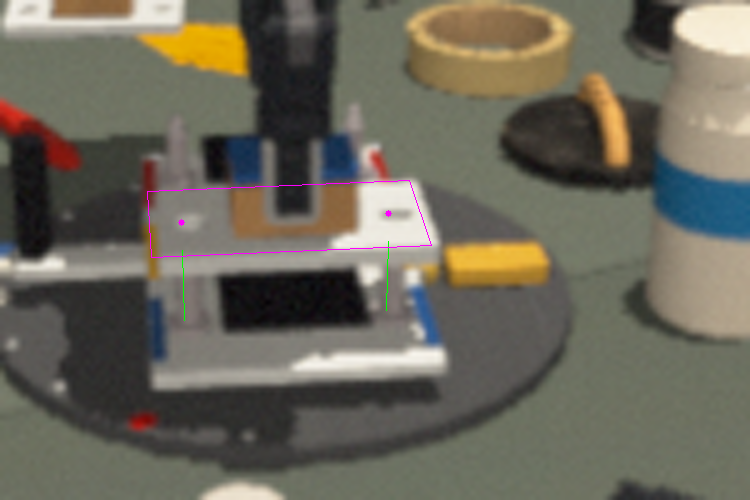

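Holes at about (190,222) and (398,214) sit directly above the pins (bases at (190,322) and (398,312)), and the side camera's offset is the same for both. I'll lower it.

send_rows([
  [0,0,0.002,0,0,0],
  [0,0,0.004,0,0,0],
  [0,0,0.006,0,0,0],
  [0,0,0.008,0,0,0],
  [0,0,0.01,0,0,0],
  [0,0,0.012,0,0,0],
  [0,0,0.014,0,0,0],
  [0,0,0.016,0,0,0],
  [0,0,0.018,0,0,0],
  [0,0,0.018,0,0,0],
])

```text
time_s: 13.63
position: [591.9, -162.6, 139.9]
eef_rot: [0.0, 0.999, -0.045, -0.0]
wrist_force: [-0.3, -0.2, -1.8]
opening: 0.4
```

send_rows([
  [0,0,0.002,0,0,0],
  [0,0,0.004,0,0,0],
  [0,0,0.006,0,0,0],
  [0,0,0.008,0,0,0],
  [0,0,0.01,0,0,0],
  [0,0,0.012,0,0,0],
  [0,0,0.014,0,0,0],
  [0,0,0.016,0,0,0],
  [0,0,0.017,0,0,0],
  [0,0,0.018,0,0,0],
])

```text
time_s: 14.47
position: [592.1, -162.6, 123.3]
eef_rot: [0.0, 0.999, -0.045, 0.0]
wrist_force: [-3.2, -1.4, 5.6]
opening: 0.405
```

send_rows([
  [0,0,0.001,0,0,0],
  [0,0,0.002,0,0,0],
  [0,0,0.003,0,0,0],
  [0,0,0.004,0,0,0],
  [0,0,0.005,0,0,0],
  [0,0,0.005,0,0,0],
  [0,0,0.005,0,0,0],
  [0,0,0.005,0,0,0],
  [0,0,0.005,0,0,0],
  [0,0,0.005,0,0,0],
])

```text
time_s: 15.3
position: [592.8, -162.7, 122.1]
eef_rot: [0.001, 0.999, -0.044, 0.002]
wrist_force: [-9.0, 2.4, 19.8]
opening: 0.404
```

send_rows([
  [0,0,-0.003,0,0,0],
  [0,0,-0.003,0,0,0],
  [0,0,-0.003,0,0,0],
  [0,0,-0.003,0,0,0],
  [0,0,-0.003,0,0,0],
  [0,0,-0.006,0,0,0],
  [0,0,-0.02,0,0,0],
  [0,0,-0.04,0,0,0],
  [0,0,-0.06,0,0,0],
  [0,0,-0.08,0,0,0],
], claw=-0.2)

```text
time_s: 16.13
position: [592.0, -162.5, 198.2]
eef_rot: [0.0, 0.999, -0.045, -0.0]
wrist_force: [-0.3, 0.5, -0.1]
opening: 0.598
```

send_rows([
  [-0.01,0,-0.01,0,0,0],
  [-0.03,0,-0.02,0,0,0],
  [-0.06,0.01,-0.02,0,0,0],
  [-0.09,0.03,-0.02,0,0,0],
  [-0.11,0.05,-0.02,0,0,0],
  [-0.13,0.07,-0.02,0,0,0],
  [-0.14,0.09,-0.02,0,0,0],
  [-0.14,0.1,-0.02,0,0,0],
  [-0.14,0.1,-0.02,0,0,0],
  [-0.14,0.1,-0.02,0,0,0],
], claw=-1)

```text
time_s: 16.97
position: [443.9, -249.8, 217.4]
eef_rot: [-0.0, 0.999, -0.045, -0.0]
wrist_force: [0.6, -0.4, 0.1]
opening: 1.001
```

Run:
```python
from h import *
a=grab('top','t4.png');b=grab('side','s4.png')
c=cv2.resize(a[150:290,190:430],(720,420),interpolation=cv2.INTER_CUBIC)
c[:180,:240]=cv2.resize(b[200:275,255:355],(240,180),interpolation=cv2.INTER_CUBIC)
cv2.imwrite('pics/m4.png',c)
print(plate(a,'red',(405,256)));mv(441,-290,180,5)
```

```text
Traceback (most recent call last):
  File "h.py", line 35, in plate
    r1=cv2.minAreaRect(big(cm));al=cv2.morphologyEx(w|cm,cv2.MORPH_CLOSE,k);al=cv2.morphologyEx(al,cv2.MORPH_OPEN,np.ones((17,17),np.uint8));r2=cv2.minAreaRect(big(al))
                       ~~~^^^^
  File "h.py", line 34, in big
    cs=cv2.findContours(m,cv2.RETR_EXTERNAL,cv2.CHAIN_APPROX_NONE)[0];return max(cs,key=cv2.contourArea)
                                                                             ~~~^^^^^^^^^^^^^^^^^^^^^^^^
ValueError: max() iterable argument is empty
```

View pics/m4.png

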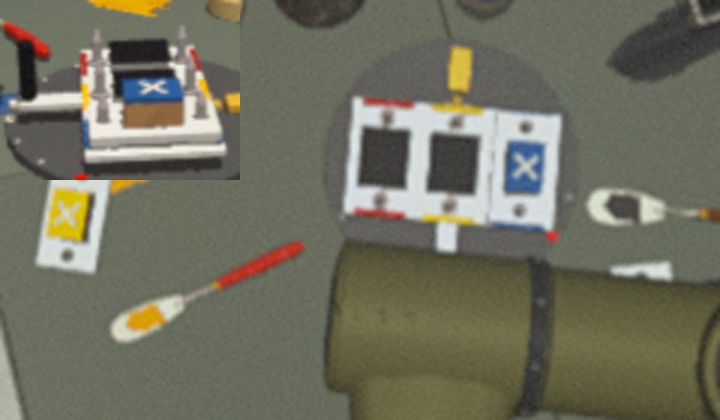

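Blue lies seated with both pins through, at (525,170). The arm hides red apart from its far end, so I'll compare that end with the earlier frame.

Run:
```python
from h import *
a0=cv2.imread('pics/t0.png');a1=cv2.imread('pics/t1.png');a4=cv2.imread('pics/t4.png')
print(plate(a0,'red',(405,256)),plate(a1,'red',(405,256)))
for a in(a0,a1,a4):
    g=a[232:241,388:420].max(2);r=np.argwhere(g>140)+[232,388];print(len(r),r.mean(0).round(1),r.min(0),r.max(0))
mv(441,-290,180,5)
for c,p in(('yellow',(214,220)),):
    print(plate(a4,'yellow',(214,220),20))
```

```text
(array([ 440.5, -290.6]), array([ 440.2, -293.2]), 0.085, array([ 65., 115.]), array([36., 48.])) (array([ 440.4, -290.6]), array([ 440.3, -293.3]), 0.088, array([ 66., 117.]), array([36., 48.]))
65 [238.9 404.2] [237 393] [240 413]
71 [238.8 403.9] [237 393] [240 413]
65 [238.8 404.4] [237 394] [240 413]
t 17.07 at [ 444.2 -249.1  217.2] a -5.1 d [0.0005 0.041  0.0372] turn [-0.      0.0001 -0.0281] F [0.7 0.5 0.3] op 1.0
(array([549.1, 289.3]), array([554.8, 279.9]), -0.154, array([136.,  86.]), array([49., 38.]))
```

send_rows([
  [0,0.008,0.005,0,0,-0.006],
  [0,0.016,0.015,0,0,-0.012],
  [0,0.026,0.025,0,0,-0.018],
  [0,0.034,0.035,0,0,-0.024],
  [0,0.04,0.045,0,0,-0.028],
  [0.0005,0.041,0.053,0,0,-0.028],
  [0.0005,0.041,0.06,0,0,-0.028],
  [0.0005,0.041,0.062,0,0,-0.028],
  [0.0005,0.041,0.062,0,0,-0.028],
  [0.0005,0.041,0.062,0,0,-0.028],
])

```text
time_s: 17.9
position: [440.9, -290.2, 155.9]
eef_rot: [0.0, 0.999, 0.043, 0.0]
wrist_force: [-1.3, -0.1, 0.1]
opening: 0.999
```

Run:
```python
from h import *
mv(440.7,-290.3,87,5)
```

```text
t 17.9 at [ 440.9 -290.2  155.9] a 4.98 d [-0.0002  0.0001  0.0689] turn [ 0.0001 -0.0001 -0.    ] F [-1.3 -0.1  0.1] op 0.999
```

send_rows([
  [0,0,0.008,0,0,0],
  [0,0,0.018,0,0,0],
  [0,0,0.028,0,0,0],
  [0,0,0.038,0,0,0],
  [0,0,0.048,0,0,0],
  [0,0,0.058,0,0,0],
  [0,0,0.065,0,0,0],
  [0,0,0.069,0,0,0],
  [0,0,0.069,0,0,0],
  [0,0,0.069,0,0,0],
])

```text
time_s: 18.73
position: [440.6, -290.6, 86.5]
eef_rot: [0.0, 0.999, 0.043, -0.0]
wrist_force: [0.1, -0.1, -0.1]
opening: 0.999
```

send_rows([
  [0,0,0,0,0,0],
  [0,0,0,0,0,0],
  [0,0,0,0,0,0],
  [0,0,0,0,0,0],
  [0,0,0,0,0,0],
  [0,0,0,0,0,0],
  [0,0,0,0,0,0],
  [0,0,0,0,0,0],
  [0,0,0,0,0,0],
  [0,0,0,0,0,0],
], claw=1, squeeze=70)

```text
time_s: 19.57
position: [441.0, -290.6, 87.2]
eef_rot: [0.0, 0.999, 0.043, 0.001]
wrist_force: [-0.3, 1.1, 4.8]
opening: 0.407
```

send_rows([
  [0,0,-0.005,0,0,0],
  [0,0,-0.015,0,0,0],
  [0,0,-0.027,0,0,0],
  [0,0,-0.039,0,0,0],
  [0,0,-0.051,0,0,0],
  [0,0,-0.063,0,0,0],
  [0,0,-0.075,0,0,0],
  [0,0,-0.087,0,0,0],
  [0,0,-0.097,0,0,0],
  [0,0,-0.115,0,0,0],
])

```text
time_s: 20.4
position: [440.0, -290.1, 201.0]
eef_rot: [-0.001, 0.999, 0.043, -0.001]
wrist_force: [-0.1, -0.0, -1.6]
opening: 0.406
```

Run:
```python
from h import *
mv(604.8,-23.8,200,-5.2)
```

```text
t 20.4 at [ 440.  -290.1  201. ] a 4.96 d [ 0.1872 -0.251   0.001 ] turn [-0.0002  0.0003  0.0282] F [-0.1 -0.  -1.6] op 0.406
```

send_rows([
  [0.01,-0.013,0,0,0,0.003],
  [0.03,-0.04,0,0,0,0.006],
  [0.05,-0.067,0,0,0,0.01],
  [0.071,-0.095,0,0,0,0.014],
  [0.093,-0.125,0,0,0,0.018],
  [0.115,-0.155,0,0,0,0.022],
  [0.137,-0.184,0,0,0,0.025],
  [0.157,-0.211,0,0,0,0.028],
  [0.175,-0.235,0,0,0,0.028],
  [0.187,-0.251,0,0,0,0.028],
])

```text
time_s: 21.23
position: [606.1, -21.6, 201.5]
eef_rot: [-0.0, 0.999, -0.044, -0.0]
wrist_force: [0.4, -0.9, -1.2]
opening: 0.405
```

send_rows([
  [0,0,0.005,0,0,0],
  [0,0,0.01,0,0,0],
  [0,0,0.015,0,0,0],
  [0,0,0.02,0,0,0],
  [0,0,0.025,0,0,0],
  [0,0,0.03,0,0,0],
  [0,0,0.035,0,0,0],
  [0,0,0.038,0,0,0],
  [0,0,0.04,0,0,0],
  [0,0,0.04,0,0,0],
])

```text
time_s: 22.07
position: [604.9, -24.3, 160.9]
eef_rot: [0.0, 0.999, -0.045, -0.0]
wrist_force: [-0.6, -0.4, -2.2]
opening: 0.409
```

Run:
```python
from h import *
b=grab('side');p,R,s=st();mv(604.8,-23.8,156,-5.2)
overlay(b,(604.5,-25.5),p[:2],-5.2,p[2]-87.2,(260,170,130,90),'s5.png',6)
```

```text
t 22.12 at [605.1 -24.3 161.3] a -5.12 d [-0.0003 -0.0005  0.0053] turn [0.     0.     0.0002] F [ 0.1  0.3 -1.6] op 0.402
```

View pics/s5.png

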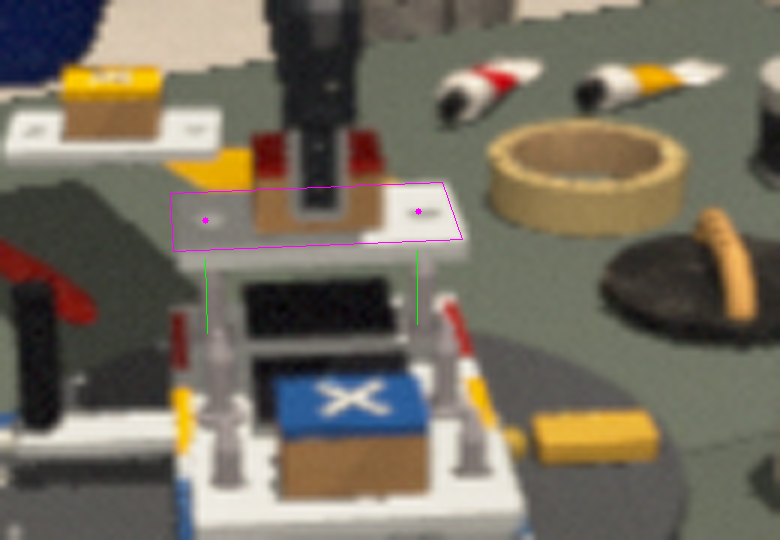

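The holes at (212,218) and (427,212) line up with the pins near (217,280) and (427,270). I'll nudge +0.7 mm in x and lower it.

send_rows([
  [0.0007,0,0.002,0,0,0],
  [0.0007,0,0.004,0,0,0],
  [0.0007,0,0.006,0,0,0],
  [0.0007,0,0.009,0,0,0],
  [0.0007,0,0.012,0,0,0],
  [0.0007,0,0.015,0,0,0],
  [0.0007,0,0.018,0,0,0],
  [0.0007,0,0.02,0,0,0],
  [0.0007,0,0.022,0,0,0],
  [0.0007,0,0.022,0,0,0],
])

```text
time_s: 22.95
position: [605.6, -24.3, 138.8]
eef_rot: [0.0, 0.999, -0.045, -0.0]
wrist_force: [0.2, -0.3, -1.6]
opening: 0.405
```

Pins are in with no resistance (underside at about 51). Pressing it home.

send_rows([
  [0,0,0.002,0,0,0],
  [0,0,0.004,0,0,0],
  [0,0,0.006,0,0,0],
  [0,0,0.008,0,0,0],
  [0,0,0.01,0,0,0],
  [0,0,0.012,0,0,0],
  [0,0,0.014,0,0,0],
  [0,0,0.016,0,0,0],
  [0,0,0.018,0,0,0],
  [0,0,0.019,0,0,0],
])

```text
time_s: 23.78
position: [606.0, -24.3, 121.0]
eef_rot: [0.0, 0.999, -0.045, 0.0]
wrist_force: [-6.3, 1.2, 11.1]
opening: 0.406
```

send_rows([
  [0,0,0.001,0,0,0],
  [0,0,0.002,0,0,0],
  [0,0,0.003,0,0,0],
  [0,0,0.003,0,0,0],
  [0,0,0.003,0,0,0],
  [0,0,0.003,0,0,0],
  [0,0,0.003,0,0,0],
  [0,0,0.003,0,0,0],
  [0,0,0.003,0,0,0],
  [0,0,0.003,0,0,0],
])

```text
time_s: 24.62
position: [606.6, -24.4, 121.0]
eef_rot: [0.0, 0.999, -0.045, 0.002]
wrist_force: [-9.0, 2.0, 18.3]
opening: 0.404
```

send_rows([
  [0,0,-0.003,0,0,0],
  [0,0,-0.003,0,0,0],
  [0,0,-0.003,0,0,0],
  [0,0,-0.003,0,0,0],
  [0,0,-0.003,0,0,0],
  [0,0,-0.006,0,0,0],
  [0,0,-0.02,0,0,0],
  [0,0,-0.04,0,0,0],
  [0,0,-0.06,0,0,0],
  [0,0,-0.08,0,0,0],
], claw=-0.2)

```text
time_s: 25.45
position: [605.7, -24.4, 198.2]
eef_rot: [0.0, 0.999, -0.045, -0.0]
wrist_force: [-0.0, 0.1, 0.1]
opening: 0.599
```

Run:
```python
from h import *
a=grab('top','t6.png');b=grab('side','s6.png')
c=cv2.resize(a[190:250,180:250],(560,480),interpolation=cv2.INTER_CUBIC);d=cv2.resize(b[175:275,240:300],(240,400),interpolation=cv2.INTER_CUBIC)
o=np.zeros((480,800,3),np.uint8);o[:,:560]=c;o[:400,560:]=d;cv2.imwrite('pics/m6.png',o)
a0=cv2.imread('pics/t0.png');mk=[cmask(x[190:250,180:250],'yellow').sum() for x in(a0,a)];print(mk,cv2.absdiff(a0,a)[190:250,180:250].max(2).mean())
mv(552,285,180,-8)
```

```text
[np.uint64(166260), np.uint64(4080)] 51.055
t 25.55 at [607.3 -24.4 202. ] a -5.11 d [-0.0828 -0.3032  0.0217] turn [-0.0001 -0.0011  0.008 ] F [ 0.1 -0.3  1.1] op 0.602
```

View pics/m6.png

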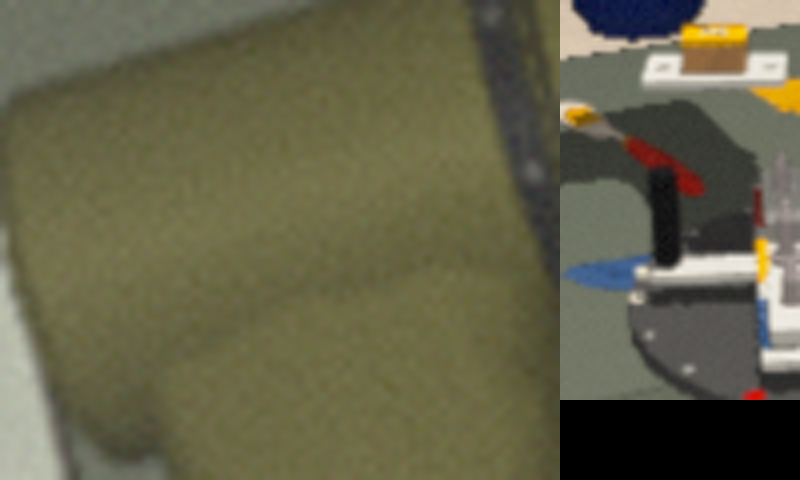

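The arm hides yellow in the top view. The side view shows it at (715,50), apparently unmoved. I'll measure it from the clear frame t4 and check the side frames for movement.

Run:
```python
from h import *
s4=cv2.imread('pics/s4.png');s6=cv2.imread('pics/s6.png');s0=cv2.imread('pics/s0.png');a=cv2.imread('pics/t4.png')
for s in(s0,s4,s6):
    m=cv2.moments(cmask(s[178:194,265:292],'yellow'),True);print(m['m10']/m['m00']+265,m['m01']/m['m00']+178)
g=up(a[195:245,190:240]);h=cv2.cvtColor(g,cv2.COLOR_BGR2HSV)
cm=cmask(g,'yellow');n,l,st_,ce=cv2.connectedComponentsWithStats(cm);print(st_[st_[:,4]>300],ce[st_[:,4]>300])
cv2.imwrite('pics/y.png',cv2.resize(g,None,fx=3,fy=3))
```

```text
278.06 183.54
278.0618556701031 183.58762886597938
277.9795918367347 183.5612244897959
[[    0     0   200   200 33138]
 [  126     0    74    80  4174]
 [   63    71    59    71  2688]] [[ 91.52583137 107.46402921]
 [167.51605175  32.16003833]
 [ 92.18936012 105.88578869]]
```

View pics/y.png

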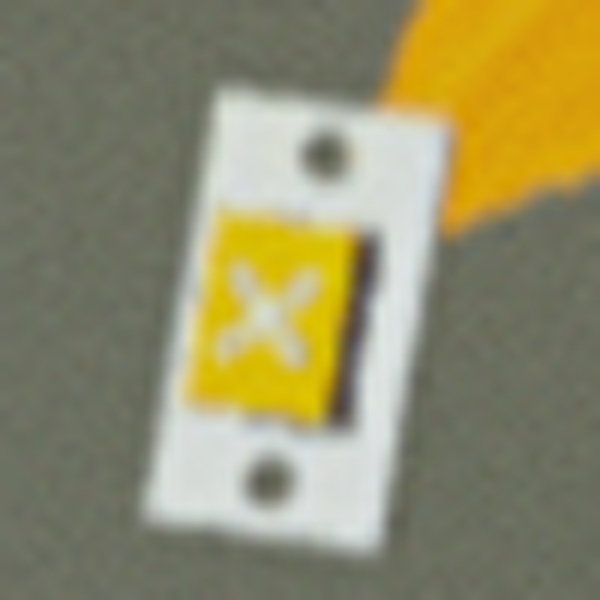

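Clear view: holes at (326,155) and (270,480); plate corners at (215,85), (455,122), (380,552) and (143,522).

Run:
```python
from h import *
f=lambda q,z:ray('top',(np.array(q,float)+.5)/12-.5+[190,195],z)[:,:2]
H=f([(326,155),(270,480)],8);print(H.mean(0),np.linalg.norm(H[0]-H[1]),np.degrees(np.arctan2(*(H[0]-H[1])[::-1])))
C=f([(215,85),(455,122),(380,552),(143,522)],8);print(C.mean(0),np.degrees(np.arctan2(*(C[0]-C[3])[::-1])),np.degrees(np.arctan2(*(C[1]-C[2])[::-1])))
T=f([(215,212),(358,232),(328,418),(183,402)],37);print(T.mean(0))
mv(552,286,180,-8.5)
```

```text
[550.34553963 291.00000136] 83.87033781489204 -8.752976924596362
[549.74400894 290.92591008] -8.196546481439135 -9.005767683262292
[549.82834418 290.56650318]
t 25.55 at [607.3 -24.4 202. ] a -5.11 d [-0.0829 -0.3042  0.0217] turn [-0.0001 -0.0011  0.0094] F [ 0.1 -0.3  1.1] op 0.602
```

send_rows([
  [-0.004,-0.014,0,0,0,0.002],
  [-0.012,-0.045,0,0,0,0.004],
  [-0.021,-0.078,0.002,0,0,0.006],
  [-0.031,-0.113,0.005,0,0,0.008],
  [-0.041,-0.15,0.008,0,0,0.01],
  [-0.052,-0.19,0.012,0,0,0.01],
  [-0.063,-0.23,0.016,0,0,0.01],
  [-0.073,-0.265,0.019,0,0,0.01],
  [-0.081,-0.295,0.022,0,0,0.01],
  [-0.085,-0.31,0.022,0,0,0.01],
], claw=-1)

```text
time_s: 26.38
position: [547.4, 295.1, 173.8]
eef_rot: [0.0, 0.997, -0.075, -0.001]
wrist_force: [0.6, 0.7, -1.2]
opening: 0.995
```

send_rows([
  [0,0,0.005,0,0,0],
  [0,0,0.01,0,0,0],
  [0,0,0.015,0,0,0],
  [0,0,0.02,0,0,0],
  [0,0,0.025,0,0,0],
  [0,0,0.03,0,0,0],
  [0,0,0.03,0,0,0],
  [0,0,0.03,0,0,0],
  [0,0,0.03,0,0,0],
  [0,0,0.03,0,0,0],
])

```text
time_s: 27.22
position: [549.0, 292.1, 145.9]
eef_rot: [-0.0, 0.997, -0.076, 0.0]
wrist_force: [-0.6, -0.0, 0.7]
opening: 0.999
```

Run:
```python
from h import *
b=grab('side');m=cv2.moments(cmask(b[178:194,265:292],'yellow'),True);print(m['m10']/m['m00']+265,m['m01']/m['m00']+178)
mv(550.2,292,87,-8.7)
```

```text
278.3510638297872 183.61702127659575
t 27.27 at [549.  292.1 145.9] a -8.72 d [ 0.0012 -0.      0.0589] turn [-0.0001 -0.0001 -0.0001] F [-0.4  0.2 -0. ] op 0.999
```

send_rows([
  [0.001,0,0.008,0,0,0],
  [0.001,0,0.016,0,0,0],
  [0.001,0,0.025,0,0,0],
  [0.001,0,0.034,0,0,0],
  [0.001,0,0.043,0,0,0],
  [0.001,0,0.051,0,0,0],
  [0.001,0,0.057,0,0,0],
  [0.001,0,0.059,0,0,0],
  [0.001,0,0.059,0,0,0],
  [0.001,0,0.059,0,0,0],
])

```text
time_s: 28.1
position: [550.0, 292.0, 86.7]
eef_rot: [-0.0, 0.997, -0.076, 0.0]
wrist_force: [0.4, 0.1, -0.3]
opening: 0.999
```

send_rows([
  [0,0,0,0,0,0],
  [0,0,0,0,0,0],
  [0,0,0,0,0,0],
  [0,0,0,0,0,0],
  [0,0,0,0,0,0],
  [0,0,0,0,0,0],
  [0,0,0,0,0,0],
  [0,0,0,0,0,0],
  [0,0,0,0,0,0],
  [0,0,0,0,0,0],
], claw=1, squeeze=70)

```text
time_s: 28.93
position: [550.0, 292.2, 87.0]
eef_rot: [-0.0, 0.997, -0.076, 0.0]
wrist_force: [-1.4, -0.0, 4.2]
opening: 0.407
```

send_rows([
  [0,0,-0.005,0,0,0],
  [0,0,-0.015,0,0,0],
  [0,0,-0.027,0,0,0],
  [0,0,-0.039,0,0,0],
  [0,0,-0.051,0,0,0],
  [0,0,-0.063,0,0,0],
  [0,0,-0.075,0,0,0],
  [0,0,-0.087,0,0,0],
  [0,0,-0.097,0,0,0],
  [0,0,-0.115,0,0,0],
])

```text
time_s: 29.77
position: [549.2, 291.7, 200.8]
eef_rot: [0.001, 0.997, -0.076, -0.001]
wrist_force: [0.3, 1.0, -2.3]
opening: 0.404
```

Run:
```python
from h import *
mv(598.2,-93.2,200,-5.2)
```

```text
t 29.77 at [549.2 291.7 200.8] a -8.72 d [0.1068 0.373  0.0012] turn [ 0.0002  0.0004 -0.0098] F [ 0.3  1.  -2.3] op 0.404
```

send_rows([
  [0.003,0.01,0,0,0,-0.002],
  [0.009,0.03,0,0,0,-0.004],
  [0.017,0.06,0,0,0,-0.006],
  [0.026,0.09,0,0,0,-0.008],
  [0.034,0.12,0,0,0,-0.01],
  [0.043,0.15,0,0,0,-0.01],
  [0.052,0.18,0,0,0,-0.01],
  [0.06,0.21,0,0,0,-0.01],
  [0.069,0.24,0,0,0,-0.01],
  [0.077,0.27,0,0,0,-0.01],
])

```text
time_s: 30.6
position: [585.0, 11.9, 202.1]
eef_rot: [-0.0, 0.999, -0.045, 0.0]
wrist_force: [0.7, 0.3, -1.3]
opening: 0.41
```

Run:
```python
from h import *
mv(598.2,-93.2,160,-5.2)
```

```text
t 30.6 at [585.   11.9 202.1] a -5.11 d [0.0225 0.1035 0.0421] turn [-0.     -0.0001  0.0003] F [ 0.7  0.3 -1.3] op 0.41
```

send_rows([
  [0.003,0.012,0,0,0,0],
  [0.008,0.035,0,0,0,0],
  [0.013,0.06,0,0,0,0],
  [0.018,0.083,0,0,0,0],
  [0.021,0.097,0,0,0,0],
  [0.022,0.101,0.006,0,0,0],
  [0.022,0.101,0.015,0,0,0],
  [0.022,0.101,0.025,0,0,0],
  [0.022,0.101,0.035,0,0,0],
  [0.022,0.101,0.04,0,0,0],
])

```text
time_s: 31.43
position: [597.1, -88.2, 158.7]
eef_rot: [-0.0, 0.999, -0.044, -0.002]
wrist_force: [0.5, 1.0, -2.8]
opening: 0.406
```

send_rows([
  [0,0,0,0,0,0],
  [0,0,0,0,0,0],
  [0,0,0,0,0,0],
  [0,0,0,0,0,0],
  [0,0,0,0,0,0],
  [0,0,0,0,0,0],
  [0,0,0,0,0,0],
  [0,0,0,0,0,0],
  [0,0,0,0,0,0],
  [0,0,0,0,0,0],
])

```text
time_s: 32.27
position: [597.9, -89.2, 161.5]
eef_rot: [0.0, 0.999, -0.045, 0.0]
wrist_force: [0.2, 0.8, -1.2]
opening: 0.403
```

Run:
```python
from h import *
b=grab('side');p,R,s=st();mv(598.2,-93.2,160,-5.2)
overlay(b,(597.7,-94.8),p[:2],-5.2,p[2]-87.2,(260,170,130,90),'s7.png',6)
```

```text
t 32.32 at [597.9 -89.2 161.4] a -5.12 d [0.0007 0.0039 0.0014] turn [0.     0.     0.0002] F [ 0.   0.6 -1.2] op 0.41
```

View pics/s7.png

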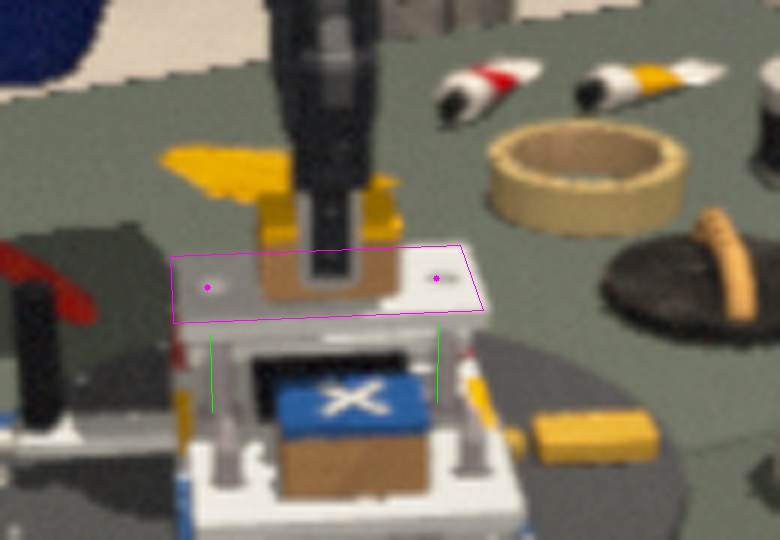

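The yellow holes at (214,286) and (442,277) sit slightly left of the pins, so I'll go about 1 mm further in x and 4 mm in -y.

send_rows([
  [0.0008,0.002,0,0,0,0],
  [0.0017,0.004,0,0,0,0],
  [0.0017,0.004,0.001,0,0,0],
  [0.0017,0.004,0.004,0,0,0],
  [0.0017,0.004,0.007,0,0,0],
  [0.0017,0.004,0.011,0,0,0],
  [0.0017,0.004,0.015,0,0,0],
  [0.0017,0.004,0.019,0,0,0],
  [0.0017,0.004,0.022,0,0,0],
  [0.0017,0.004,0.022,0,0,0],
])

```text
time_s: 33.15
position: [598.8, -93.3, 138.3]
eef_rot: [0.0, 0.999, -0.045, -0.001]
wrist_force: [-0.4, -0.1, -1.6]
opening: 0.408
```

send_rows([
  [0,0,0.002,0,0,0],
  [0,0,0.004,0,0,0],
  [0,0,0.006,0,0,0],
  [0,0,0.008,0,0,0],
  [0,0,0.01,0,0,0],
  [0,0,0.012,0,0,0],
  [0,0,0.014,0,0,0],
  [0,0,0.016,0,0,0],
  [0,0,0.018,0,0,0],
  [0,0,0.019,0,0,0],
])

```text
time_s: 33.98
position: [599.4, -93.4, 120.9]
eef_rot: [0.0, 0.999, -0.045, 0.0]
wrist_force: [-6.0, 2.3, 9.5]
opening: 0.405
```

send_rows([
  [0,0,0.001,0,0,0],
  [0,0,0.002,0,0,0],
  [0,0,0.003,0,0,0],
  [0,0,0.003,0,0,0],
  [0,0,0.003,0,0,0],
  [0,0,0.003,0,0,0],
  [0,0,0.003,0,0,0],
  [0,0,0.003,0,0,0],
  [0,0,0.003,0,0,0],
  [0,0,0.003,0,0,0],
])

```text
time_s: 34.82
position: [599.4, -93.4, 120.8]
eef_rot: [0.0, 0.999, -0.044, 0.001]
wrist_force: [-12.6, 4.2, 19.7]
opening: 0.409
```

send_rows([
  [0,0,-0.003,0,0,0],
  [0,0,-0.003,0,0,0],
  [0,0,-0.003,0,0,0],
  [0,0,-0.003,0,0,0],
  [0,0,-0.003,0,0,0],
  [0,0,-0.006,0,0,0],
  [0,0,-0.02,0,0,0],
  [0,0,-0.04,0,0,0],
  [0,0,-0.06,0,0,0],
  [0,0,-0.09,0,0,0],
], claw=-0.2)

```text
time_s: 35.65
position: [598.4, -93.3, 206.0]
eef_rot: [0.0, 0.999, -0.045, -0.002]
wrist_force: [1.8, -0.3, -0.5]
opening: 0.601
```

send_rows([
  [-0.01,0,-0.01,0,0,0],
  [-0.03,0,-0.03,0,0,0],
  [-0.06,0,-0.05,0,0,0],
  [-0.09,0,-0.05,0,0,0],
  [-0.12,0,-0.05,0,0,0],
  [-0.15,0,-0.05,0,0,0],
  [-0.17,0,-0.05,0,0,0],
  [-0.19,0,-0.05,0,0,0],
  [-0.2,0,-0.05,0,0,0],
  [-0.2,0,-0.05,0,0,0],
], claw=-1)

```text
time_s: 36.48
position: [398.9, -75.5, 258.4]
eef_rot: [-0.0, 0.999, -0.044, 0.001]
wrist_force: [0.3, 0.2, -0.2]
opening: 1.0
```

Run:
```python
from h import *
a=grab('top','t8.png');b=grab('side','s8.png')
c=cv2.resize(a[155:255,290:400],(440,400),interpolation=cv2.INTER_CUBIC);d=cv2.resize(b[200:290,245:335],(360,360),interpolation=cv2.INTER_CUBIC)
d=cv2.resize(b[200:290,250:350],(360,324),interpolation=cv2.INTER_CUBIC)
o=np.zeros((400,800,3),np.uint8);o[:,:440]=c;o[:324,440:]=d;cv2.imwrite('pics/m8.png',o)
mv(491.2,-82.5,250,-5.2)
```

```text
t 36.58 at [400.2 -75.4 257.9] a -5.09 d [ 0.0912 -0.001   0.008 ] turn [-0.0001 -0.0002  0.0003] F [-0.1 -0.1  0.4] op 1.001
```

View pics/m8.png

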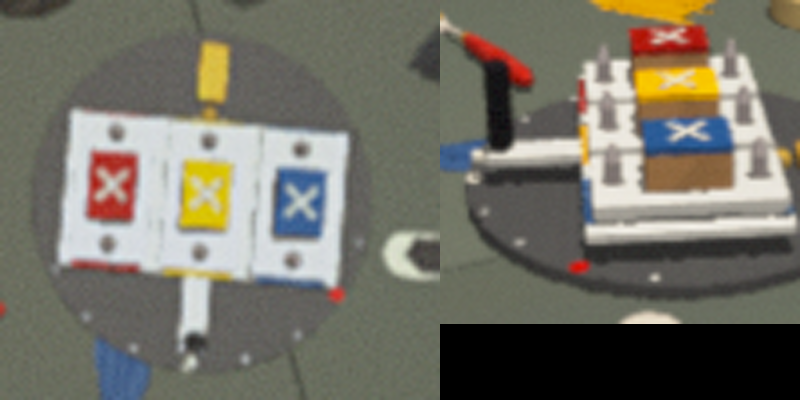

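All three plates lie flat at the same height with pins through, and the pointer at (190,360) is on the white dot. Next is the handle.

send_rows([
  [0.02,-0.0002,0.002,0,0,0],
  [0.045,-0.0004,0.005,0,0,0],
  [0.07,-0.0006,0.008,0,0,0],
  [0.085,-0.001,0.01,0,0,0],
  [0.09,-0.001,0.015,0,0,0],
  [0.0908,-0.001,0.025,0,0,0],
  [0.0908,-0.001,0.045,0,0,0],
  [0.0908,-0.001,0.065,0,0,0],
  [0.0908,-0.001,0.08,0,0,0],
  [0.0908,-0.001,0.083,0,0,0],
])

```text
time_s: 37.42
position: [488.7, -82.5, 170.6]
eef_rot: [0.0, 0.999, -0.045, -0.003]
wrist_force: [-0.5, 0.2, -0.7]
opening: 0.999
```

Run:
```python
from h import *
mv(491,-83.2,127,-5.2)
```

```text
t 37.42 at [488.7 -82.5 170.6] a -5.13 d [0.0026 0.0004 0.0435] turn [0.0001 0.0008 0.0002] F [-0.5  0.2 -0.7] op 0.999
```

send_rows([
  [0.002,0.0004,0.005,0,0,0],
  [0.002,0.0004,0.012,0,0,0],
  [0.002,0.0004,0.019,0,0,0],
  [0.002,0.0004,0.026,0,0,0],
  [0.002,0.0004,0.033,0,0,0],
  [0.002,0.0004,0.039,0,0,0],
  [0.002,0.0004,0.043,0,0,0],
  [0.002,0.0004,0.043,0,0,0],
  [0.002,0.0004,0.043,0,0,0],
  [0.002,0.0004,0.043,0,0,0],
])

```text
time_s: 38.25
position: [492.8, -83.2, 131.9]
eef_rot: [0.0, 0.999, -0.045, 0.0]
wrist_force: [-0.6, 0.4, -0.9]
opening: 1.001
```

send_rows([
  [0,0,0,0,0,0],
  [0,0,0,0,0,0],
  [0,0,0,0,0,0],
  [0,0,0,0,0,0],
  [0,0,0,0,0,0],
  [0,0,0,0,0,0],
  [0,0,0,0,0,0],
  [0,0,0,0,0,0],
  [0,0,0,0,0,0],
  [0,0,0,0,0,0],
], claw=1, squeeze=20)

```text
time_s: 39.08
position: [492.5, -83.6, 131.6]
eef_rot: [0.0, 0.999, -0.045, -0.0]
wrist_force: [-1.8, -4.1, 1.6]
opening: 0.183
```

Run:
```python
from h import *
p,R,s=st();mv(491,-83.2,127,-5.2)
c=np.array([598.6,-93.2]);h=p[:2];print('r',np.linalg.norm(h-c),np.degrees(np.arctan2(*(h-c)[::-1])))
print([ (round(107.8*(1-np.cos(t))/1000,4),round(107.8*np.sin(t)/1000,4),round(-np.degrees(t)/360,4)) for t in np.radians(np.arange(2,21,2))])
```

```text
t 39.08 at [492.5 -83.6 131.6] a -5.13 d [-0.0015 -0.0003  0.0046] turn [0.0001 0.     0.0002] F [-1.8 -4.1  1.6] op 0.183
r 106.57520610963475 174.83570641973134
[(np.float64(0.0001), np.float64(0.0038), np.float64(-0.0056)), (np.float64(0.0003), np.float64(0.0075), np.float64(-0.0111)), (np.float64(0.0006), np.float64(0.0113), np.float64(-0.0167)), (np.float64(0.001), np.float64(0.015), np.float64(-0.0222)), (np.float64(0.0016), np.float64(0.0187), np.float64(-0.0278)), (np.float64(0.0024), np.float64(0.0224), np.float64(-0.0333)), (np.float64(0.0032), np.float64(0.0261), np.float64(-0.0389)), (np.float64(0.0042), np.float64(0.0297), np.float64(-0.0444)), (np.float64(0.0053), np.float64(0.0333), np.float64(-0.05)), (np.float64(0.0065), np.float64(0.0369), np.float64(-0.0556))]
```

send_rows([
  [0.0001,0.0038,0,0,0,-0.0056],
  [0.0003,0.0075,0,0,0,-0.0111],
  [0.0006,0.0113,0,0,0,-0.0167],
  [0.001,0.015,0,0,0,-0.0222],
  [0.0016,0.0187,0,0,0,-0.0278],
  [0.0024,0.0224,0,0,0,-0.0333],
  [0.0032,0.0261,0,0,0,-0.0389],
  [0.0042,0.0297,0,0,0,-0.0444],
  [0.0053,0.0333,0,0,0,-0.05],
  [0.0065,0.0369,0,0,0,-0.0556],
])

```text
time_s: 39.92
position: [495.4, -120.8, 131.6]
eef_rot: [0.0, 0.991, 0.13, -0.001]
wrist_force: [-2.4, -2.9, 2.6]
opening: 0.181
```

Run:
```python
from h import *
p,R,s=st();mv(491,-83.2,127,-5.2)
c=np.array([598.6,-93.2]);h=p[:2];print('r',np.linalg.norm(h-c),np.degrees(np.arctan2(*(h-c)[::-1])))
```

```text
t 39.92 at [ 495.4 -120.8  131.6] a 14.99 d [ 0.0055 -0.0374  0.0046] turn [0.     0.0002 0.0561] F [-2.4 -2.9  2.6] op 0.181
r 106.85106817242652 -165.04972350785388
```

Good: the bed has turned 20°. Two more clicks.

send_rows([
  [0.0001,0.0038,0,0,0,-0.0056],
  [0.0003,0.0075,0,0,0,-0.0111],
  [0.0006,0.0113,0,0,0,-0.0167],
  [0.001,0.015,0,0,0,-0.0222],
  [0.0016,0.0187,0,0,0,-0.0278],
  [0.0024,0.0224,0,0,0,-0.0333],
  [0.0032,0.0261,0,0,0,-0.0389],
  [0.0042,0.0297,0,0,0,-0.0444],
  [0.0053,0.0333,0,0,0,-0.05],
  [0.0065,0.0369,0,0,0,-0.0556],
])

```text
time_s: 40.75
position: [511.0, -155.2, 131.6]
eef_rot: [0.0, 0.954, 0.301, -0.001]
wrist_force: [-3.2, -4.2, 3.0]
opening: 0.178
```

send_rows([
  [0.0001,0.0038,0,0,0,-0.0056],
  [0.0003,0.0075,0,0,0,-0.0111],
  [0.0006,0.0113,0,0,0,-0.0167],
  [0.001,0.015,0,0,0,-0.0222],
  [0.0016,0.0187,0,0,0,-0.0278],
  [0.0024,0.0224,0,0,0,-0.0333],
  [0.0032,0.0261,0,0,0,-0.0389],
  [0.0042,0.0297,0,0,0,-0.0444],
  [0.0053,0.0333,0,0,0,-0.05],
  [0.0065,0.0369,0,0,0,-0.0556],
])

```text
time_s: 41.58
position: [537.5, -182.1, 131.6]
eef_rot: [0.0, 0.887, 0.462, -0.001]
wrist_force: [-2.6, -6.8, 1.1]
opening: 0.18
```

send_rows([
  [0,0,0,0,0,0],
  [0,0,0,0,0,0],
  [0,0,0,0,0,0],
  [0,0,0,0,0,0],
  [0,0,0,0,0,0],
  [0,0,0,0,0,0],
  [0,0,0,0,0,0],
  [0,0,0,0,0,0],
  [0,0,0,0,0,0],
  [0,0,0,0,0,0],
])

```text
time_s: 42.42
position: [537.5, -182.1, 131.6]
eef_rot: [0.001, 0.887, 0.461, -0.001]
wrist_force: [-1.4, -6.1, 1.2]
opening: 0.175
```

Run:
```python
from h import *
p,R,s=st();mv(491,-83.2,127,-5.2)
c=np.array([598.6,-93.2]);h=p[:2];print('r',np.linalg.norm(h-c),np.degrees(np.arctan2(*(h-c)[::-1]))+360)
```

```text
t 42.42 at [ 537.5 -182.1  131.6] a 54.9 d [ 0.0541 -0.0949  0.0045] turn [0.0002 0.0003 0.1669] F [-1.4 -6.1  1.2] op 0.175
r 107.837633891664 235.4958618745962
```

send_rows([
  [0,0,0,0,0,0],
  [0,0,0,0,0,0],
  [0,0,0,0,0,0],
  [0,0,0,0,0,0],
  [0,0,0,0,0,0],
  [0,0,0,0,0,0],
  [0,0,-0.003,0,0,0],
  [0,0,-0.015,0,0,0],
  [0,0,-0.04,0,0,0],
  [0,0,-0.07,0,0,0],
], claw=-1)

```text
time_s: 43.25
position: [537.1, -180.9, 201.4]
eef_rot: [-0.001, 0.887, 0.461, -0.001]
wrist_force: [1.1, -0.6, -0.6]
opening: 0.998
```

send_rows([
  [-0.01,0,-0.02,0,0,0],
  [-0.03,0,-0.04,0,0,0],
  [-0.05,0,-0.06,0,0,0],
  [-0.07,0,-0.07,0,0,0],
  [-0.09,0,-0.07,0,0,0],
  [-0.11,0,-0.07,0,0,0],
  [-0.13,0,-0.07,0,0,0],
  [-0.14,0,-0.07,0,0,0],
  [-0.15,0,-0.07,0,0,0],
  [-0.15,0,-0.07,0,0,0],
])

```text
time_s: 44.08
position: [451.0, -304.8, 272.2]
eef_rot: [0.0, 0.888, 0.461, 0.0]
wrist_force: [-0.1, 0.8, 0.2]
opening: 1.002
```

Run:
```python
from h import *
a=grab('top','t9.png');b=grab('side','s9.png')
c=cv2.resize(a[155:255,290:400],(440,400),interpolation=cv2.INTER_CUBIC)
d=cv2.resize(b[200:290,250:350],(360,324),interpolation=cv2.INTER_CUBIC)
o=np.zeros((400,800,3),np.uint8);o[:,:440]=c;o[:324,440:]=d;cv2.imwrite('pics/m9.png',o)
ce=np.array([597.7,-94.8]);
for k,n in(('red',70),('yellow',0),('blue',-70)):
    m=cv2.inRange(cv2.cvtColor(up(a[165:250,300:385]),cv2.COLOR_BGR2HSV),(0,0,0),(0,0,0));m=cmask(up(a[165:250,300:385]),k)
    m=cv2.morphologyEx(m,cv2.MORPH_CLOSE,np.ones((13,13),np.uint8))
    for q in cv2.findContours(m,cv2.RETR_EXTERNAL,cv2.CHAIN_APPROX_NONE)[0]:
        if cv2.contourArea(q)>1500:
            r=cv2.minAreaRect(q);t=ray('top',dn(cv2.boxPoints(r))+[300,165],71).mean(0)[:2]
            e=ce+Ro.from_euler('z',54.8,degrees=True).as_matrix()[:2,:2]@[0,n];print(k,t.round(1),'expect',e.round(1),r[2])
```

```text
red [540.4 -54.4] expect [540.5 -54.4] 34.33021926879883
yellow [597.  -93.9] expect [597.7 -94.8] 34.438987731933594
blue [ 654.1 -133.8] expect [ 654.9 -135.2] 34.69515609741211
```

View pics/m9.png

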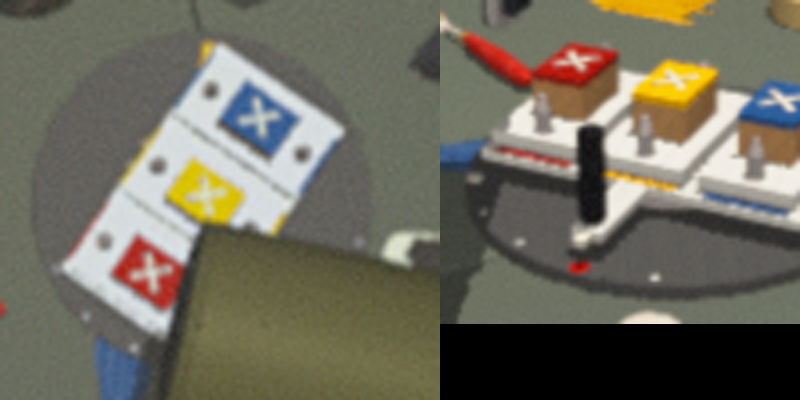

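The pointer at (580,240) is at the red dot (580,267), and all plates are flat and on their pins. The gripper is clear, so I'll hand in.

```bash
python3 -c "
from h import *
print(robot.get_state()['time_s'],robot.finish_job())"
```

```text
the job is handed in; nothing more can be done
44.1833 None
```

The job is handed in at 44 s; no verdict was reported. I turned the bed one click to the white dot and hung blue, red and yellow on their own pins. Each was pressed down to a firm stop at 18–20 N. I then turned the loaded bed three clicks to the red dot, let go and backed away.

- **Bed:** after the gripper let go, the side view showed the pointer at the red dot. The block tops sat at about 34.5° in the top picture, which matches the red click.
- **Plates:** all three looked flat with their pins through. Their tops measured within about 1.6 mm of where they should be, using the top camera, which is good to about 2 mm.
- **Height:** I did not measure plate height after letting go. It rests on the press readings and on the plates looking level in the side view.
- **Robot and cameras:** the robot and top camera disagreed by 1–2 mm in y, and the side camera was off by about 4 mm in x. I corrected for both, and no plate met resistance on its pins.
- **Tape, jar and baren:** I never went near them, but I made no final position check on them.

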